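# Pump up the pressure sprayer until its indicator pin stands out

### The job

On the storeroom bench stands a hand pressure sprayer for the shelf cleaner: a round white tank with a black push knob on its spring plunger and a small pressure pin on its shoulder. With the fingertips push the knob down in full strokes, letting it spring all the way up each time, again and again until the pressure pin has popped fully out; then take the hand away. Leave the sprayer standing upright where it is, do not lift it, do not touch the pin itself, and do not disturb the other things on the bench.

Things in the scene. Friction and masses are not known exactly. Their poses are not given: they have to be found in the camera images.
- sprayer: Hand pressure sprayer, loose, 1.6 kg: white tank 116 mm across, black collar, grey pump head (60 mm across, top 222 mm up), 288 mm tall. Origin: centre of underside; z up along the pump axis. Spout reaches 86 mm along its +y, thumb lever 58 mm along -y; the pin housing stands on the shoulder 47 mm along its +x. Stands in one of three places, turned up to 50 degrees. Stable if pushed straight down.
- plunger_top (a point): Centre of the slightly domed top of the black round push knob (54 mm across, 24 mm tall, flat over the middle 24 mm), on the pump axis; it moves with the plunger. 288 mm above the bench with the plunger up, 252 mm with it fully down.
- plunger (a joint): How far the plunger is pushed down, in m: 0 is up, 0.036 fully down on its stop. A spring pushes it back up: about 5 N to start it, 16 N fully down. Only near-full strokes (right up, then down to within 5 mm of the stop) pump properly; short ones gain little or nothing.
- pin_out (a joint): How far the black pressure pin (13 mm across) has risen from its grey housing, in m: 0 sunk (its end 1.5 mm proud of the housing), 0.018 fully out. It stays sunk while the pressure builds and pops out at one go near the bottom of the last stroke: 3 to 6 full strokes in all, by the pressure left in the tank. It stays out by itself; further strokes run free and do no harm.
- pin: The pressure pin itself: upright black cylinder 13 mm across. Origin: on the pin's axis, level with the rim of its housing (176 mm above the bench) while it is sunk; it rises with the pin. Only to be looked at.
- soap: Bystander: white pump bottle of hand soap, square 74 mm foot, 194 mm tall, with a small pump head. Origin: centre of its underside.
- jug: Bystander: dark sauce jug with a yellow cap and a side handle, 104 mm across (handle to 72 mm from its axis along its +x), 210 mm tall. Origin: centre of its underside.
- jar: Bystander: red-brown spice jar with a white lid, 72 mm across, 115 mm tall. Origin: centre of its underside.
- vinegar: Bystander: clear bottle with a red cap, 58 mm across, 215 mm tall. Origin: centre of its underside.
- tape: Bystander: roll of brown packing tape lying flat, 104 mm across, 48 mm tall. Origin: centre of its underside.
- scoop: Bystander: aluminium scoop, 190 mm long, 66 mm wide, 36 mm tall, its bowl along its +x. Origin: under the back wall of its bowl, mid-length.
- carton: Bystander: small cardboard carton 110 x 70 x 120 mm. Origin: centre of its underside.

How it is judged:
By the outcome, as a careful person would: the job done as asked, in the order asked, and still so for the second after the job is handed in, with the robot touching nothing.
It also fails if it takes over 54 s, if anything falls off the work surface, if the arm or the gripper's body presses on something with over 40 N, if the wrist force passes 120 N, or if a joint passes its speed limit or range.

### The arm

A 7-joint arm with a two-finger parallel gripper is mounted at the origin on the work surface. World frame = base frame: x ahead of the robot, y to its left, z up, the work surface at z = 0. Lengths are in m, angles in rad, forces in N, time in s.
With the tool pointing down it reaches from about 0.425 to 1.025 m from the base axis. Payload 3.6 kg.
Tool frame: the origin (TCP) lies between the finger pads; the fingertips stand 22 mm ahead of it and the grasp point (between the pads) lies 3 mm ahead of it; y points along the fingers, z is the direction in which the jaws open and shut, and the axes are right-handed (so a half turn about y gives the same grasp; the last joint's range is limited). The gripper opens to 85 mm and grips with 20 to 120 N. Pads are 22 mm wide; open, the fingers measure 114 mm over their backs; the gripper's body (76 mm by 85 mm) begins 54 mm behind the grasp point. The pads swing forward as they close: fully open they stand 13 mm farther back than shut.
Start: joints at [1.183, 0.591, 0.048, 1.609, -0.033, 0.943, -0.034], TCP at [0.21, -0.694, 0.253] pointing down, gripper open.
Joint ranges: [-2.69, 2.69], [-0.47, 2.24], [-1.27, 1.36], [0.19, 2.51], [-1.53, 4.68], [0.08, 2.07], [-3.09, 3.09]. Speed limits (rad/s): [2.57, 2.57, 3.14, 3.14, 3.14, 3.14, 3.14].

### API

Orientations are given as a unit quaternion [w, x, y, z].
In Python, from station import * gives the robot as it stands.
- The arm moves only by the tool drive_tool, never from a script. Its argument "increments" is text: rows parted by semicolons, each of 7 numbers parted by spaces: the opening in per cent of the stroke, from 0 (shut) to 100 (fully open), then the shift along the world's x, y, z in mm, then the turn, a rotation vector about the world's x, y, z in degrees. In form: grip dx dy dz ax ay az; .... A call has 1 to 10 rows; each row is the pose to reach, as a shift and turn from the pose commanded when the call began; what a row does not reach only later rows make up. A row lasts 1/12 s, in which the tool goes at most 41.7 mm and 7.16 degrees, less where a joint would pass 70% of its speed; a pose out of reach is approached as far as the arm can. A call with a gripper value outside its range is refused whole. The fingers move at their own pace and stop on an object; "grip_force" is the grip in N (left out, the last holds). Time passes only in rows, so rows that repeat a pose let the fingers close. It gives the time, the measured TCP pose, the force and the opening at its end, in the units of the state.
- sense(): the state, without advancing time (a new reading comes with each control period).
- grab_frame(name): name is "scene" or "top"; returns the picture (420x560x3 uint8, red, green, blue); there is no depth.
- camera_info(name): a dict with "mtx" (3x3 intrinsics, pixels), "R" (3x3) and "t" (3): a world point X has camera coordinates R X + t. Camera axes: x right, y down, z forward; pixel columns grow to the right and rows downward; lengths in m; the calibration is good to about 2 mm. A picture is of the moment at which its call begins. camera_info takes no time and is no camera call.
- finish_job(): hands the job in, once; it reports no verdict.
The state is a dict: "time_s": time; "qpos": joint angles; "qd": joint speeds; "joint_efforts": joint torques, N m; "tcp_pos": TCP position; "orientation": TCP orientation; "wrist_force": force on the tool from outside, world axes, zero at the start; "moment": the same for the moment, N m; "finger_gap": finger opening in m.
Only numpy, scipy, OpenCV 4.12 (cv2) and the standard library are available. Lean on these libraries where they do the work, as an engineer would, in place of code of your own. Each camera call takes 0.05 s, during which the arm holds its last target.

## Working session

There is one attempt and no reset: what is moved stays moved. The work goes in short steps, Python scripts to look and compute and a tool call to move; the robot and the scene stay as the last step left them, time stands still between calls to the robot, and variables do not carry over. Pictures are saved under pics/ and viewed, and the job is handed in when it is done.

Besides the shell and the picture viewer there is one more tool, called after ">>>" as name(argument=value, ...), one argument or row to a line, values as JSON. drive_tool: Moves the arm, as the interface text tells. Its arguments: {"type":"object","properties":{"increments":{"type":"string"},"grip_force":{"type":"number"}},"required":["increments"]}

```bash
mkdir -p pics; python3 - <<'E'
from station import *
import cv2
for n in("scene","top"):
    cv2.imwrite(f"pics/{n}0.png",grab_frame(n)[:,:,::-1]); c=camera_info(n); print(n,c)
s=sense();print(s)
E
```

```text
scene {'mtx': array([[419.09205338,   0.        , 280.33731645],
       [  0.        , 419.09205338, 209.39063632],
       [  0.        ,   0.        ,   1.        ]]), 'R': array([[ 3.71655465e-01,  9.28370716e-01, -1.70820645e-04],
       [ 7.96628868e-01, -3.19009608e-01, -5.13434822e-01],
       [-4.76712347e-01,  1.90684777e-01, -8.58128577e-01]]), 't': array([-0.22075097, -0.40730714,  1.51945134])}
top {'mtx': array([[472.34386513,   0.        , 278.9989224 ],
       [  0.        , 472.34386513, 199.89900591],
       [  0.        ,   0.        ,   1.        ]]), 'R': array([[-0.00687359, -0.99987606, -0.01416402],
       [-0.99498454,  0.00825212, -0.09968783],
       [ 0.09979236,  0.01340777, -0.99491794]]), 't': array([0.00146559, 0.61470937, 1.35643244])}
{'time_s': 0.1, 'qpos': array([ 1.18349354,  0.59203674,  0.0482912 ,  1.609676  , -0.03331055,
        0.94267024, -0.03371853]), 'qd': array([ 1.56864650e-03, -2.66116937e-03, -1.18379711e-03, -3.43587455e-03,
       -1.56900252e-04,  4.43705728e-05,  5.01788034e-04]), 'joint_efforts': array([ 3.98458040e-03, -5.49995184e+01,  1.55270051e+00, -1.98824394e+01,
        9.66337480e-03,  3.81898106e-03, -2.84718902e-05]), 'tcp_pos': array([ 0.20978111, -0.69327315,  0.25225484]), 'orientation': array([ 0.1033886 , -0.10366164,  0.70017565, -0.69879834]), 'wrist_force': array([-0.68166343, -0.02894302, -1.04766559]), 'moment': array([0.00570908, 0.01622178, 0.01322782]), 'finger_gap': 0.08515766775481158}
```

View pics/scene0.png

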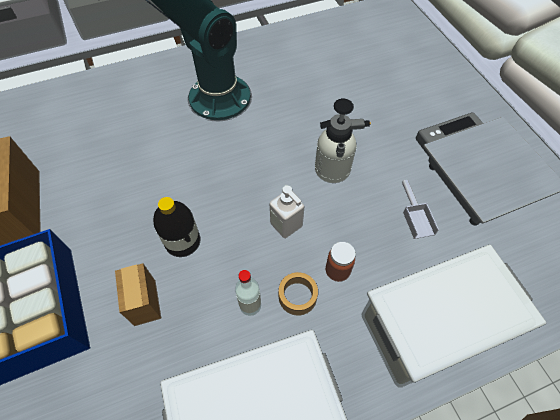

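View pics/top0.png

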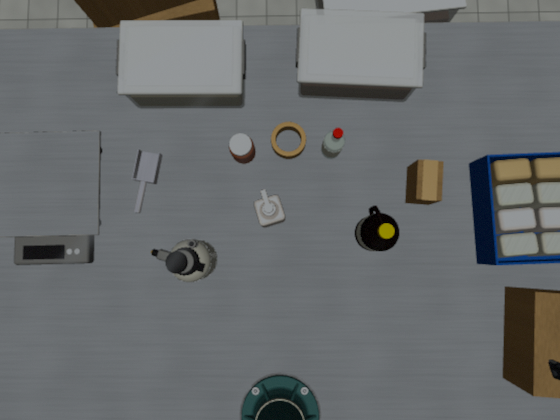

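The scene view shows the sprayer's black knob at about (343,106) and its pin at about (341,150). The top view shows the knob at about (177,262). Next I'll zoom in and measure.

```bash
cat > h.py <<'E'
import numpy as np,cv2
from station import *
def ray(n,p):
    c=camera_info(n);R=c["R"];o=-R.T@c["t"];d=R.T@np.linalg.inv(c["mtx"])@[p[0],p[1],1];return o,d/np.linalg.norm(d)
def plane(n,p,z):
    o,d=ray(n,p);return o+d*(z-o[2])/d[2]
def tri(p,q):
    A=[];b=[]
    for n,x in(("scene",p),("top",q)):
        o,d=ray(n,x);P=np.eye(3)-np.outer(d,d);A.append(P);b.append(P@o)
    x=np.linalg.lstsq(np.vstack(A),np.hstack(b),rcond=None)[0];return x
def proj(n,X):
    c=camera_info(n);v=c["mtx"]@(c["R"]@np.array(X)+c["t"]);return v[:2]/v[2]
E
python3 - <<'E'
import cv2,numpy as np
a=cv2.imread("pics/scene0.png")[85:195,290:390];b=cv2.imread("pics/top0.png")[220:300,140:240]
f=lambda i,s:cv2.resize(i,None,fx=s,fy=s,interpolation=cv2.INTER_CUBIC)
A=f(a,5);B=f(b,5);cv2.imwrite("pics/cA.png",A);cv2.imwrite("pics/cB.png",B)
E
```

```text
(no output)
```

View pics/cA.png

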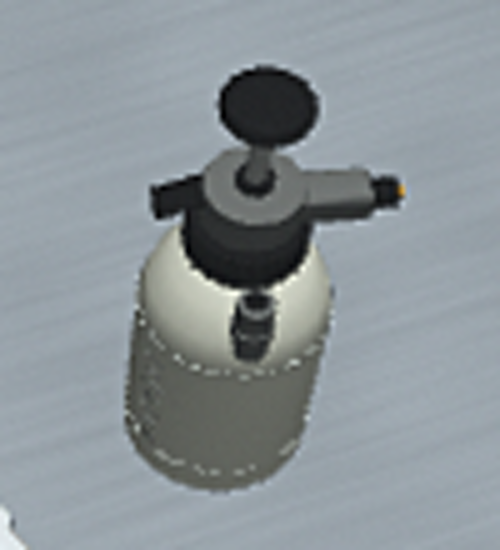

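View pics/cB.png

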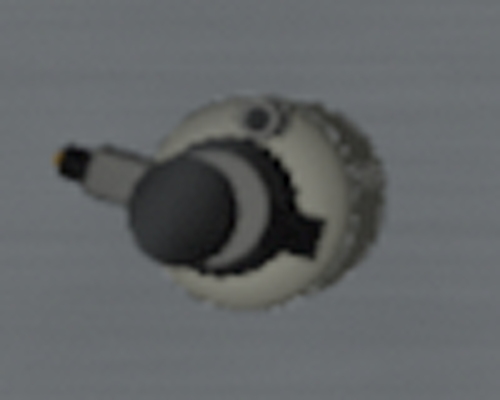

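The scene crop shows the knob centred at about (343.4,106) and the sunk pin at about (341,146). The top crop shows the knob at about (176.5,262) and the pin at about (191.5,243.5).

```bash
python3 - <<'E'
from h import *
a=cv2.imread("pics/scene0.png");b=cv2.imread("pics/top0.png")
m=np.zeros(a.shape[:2],np.uint8);m[95:113,330:358]=(a.max(2)[95:113,330:358]<70)
cs,_=cv2.findContours(m,0,1);c=max(cs,key=cv2.contourArea);print(cv2.fitEllipse(c))
p=cv2.fitEllipse(c)[0]
g=b[:,:,:].max(2); print(g[262,160:205])
c=cv2.findContours
q=(140+(129+236)/2/5-.4,220+(149+268)/2/5-.4);print(p,q)
x=tri(p,q);print("knob tri",x,proj("scene",x)-p,proj("top",x)-q)
for z in(.276,.282,.288):print(z,plane("scene",p,z),plane("top",q,z))
pt=tri((290+256/5-.4,85+303/5-.4),(140+258/5-.4,220+117/5-.4));print("pin",pt, pt-x)
sp=tri((290+402/5-.4,85+190/5-.4),(140+60/5-.4,220+158/5-.4));print("spout",sp,sp-x,np.linalg.norm((sp-x)[:2]),np.degrees(np.arctan2(*(sp-x)[1::-1]))-90)
for n,o in dict(soap=((285,190),(267,205)),jar=((342,252),(240,143))).items(): print(n,tri(*o))
# tool frame
from scipy.spatial.transform import Rotation as R
s=sense();w=s["orientation"];print(R.from_quat(np.r_[w[1:],w[0]]).as_matrix().round(3))
E
```

```text
((343.01104736328125, 105.72441864013672), (13.995782852172852, 19.11155128479004), 93.20912170410156)
[113 113 112 112 107  82  47  52  53  54  55  55  55  55  51  52  48  47
  44  39  39  36  34  33  27  24  17  54  85  97  98  98  94  65  20  16
  13  18  13  36  75 102 110 115 117]
(343.01104736328125, 105.72441864013672) (176.1, 261.3)
knob tri [0.44473794 0.23876102 0.28318634] [ 0.05986095 -0.00864806] [0.06288591 0.02357924]
0.276 [0.43863116 0.24261434 0.276     ] [0.44459387 0.24057317 0.276     ]
0.282 [0.44370414 0.23926268 0.282     ] [0.44476137 0.23918601 0.282     ]
0.288 [0.44877712 0.23591101 0.288     ] [0.44492887 0.23779885 0.288     ]
pin [0.48900264 0.22483467 0.1769196 ] [ 0.0442647  -0.01392635 -0.10626674]
spout [0.46907209 0.3197933  0.21000744] [ 0.02433415  0.08103228 -0.0731789 ] 0.08460721307799875 -16.71511261075986
soap [0.58376862 0.02157414 0.19687092]
jar [0.76564824 0.10223074 0.11907611]
[[-0.957 -0.001  0.29 ]
 [-0.29   0.002 -0.957]
 [ 0.    -1.    -0.002]]
```

Triangulation puts the knob at (0.445, 0.239, z 0.283). That z is the blob centre, just under the 0.288 top. The pin comes out at z 0.177 and 46 mm along the sprayer's +x, the spout tip 85 mm along +y, and the yaw is about −17°. All of these agree with the given sizes. Now I'll rise, shut the fingers and go around in an arc.

>>> drive_tool(
  increments="0 0 0 40 0 0 0; 0 0 0 80 0 0 0; 0 0 0 120 0 0 0; 0 0 0 160 0 0 0; 0 30 20 160 0 0 4; 0 60 40 160 0 0 8; 0 90 60 160 0 0 12; 0 120 80 160 0 0 16; 0 150 100 160 0 0 20; 0 180 120 160 0 0 24",
  grip_force=40,
)

```text
time_s: 0.93
tcp_pos: [0.391, -0.5725, 0.4128]
orientation: [0.248, -0.248, 0.663, -0.662]
wrist_force: [-0.3, 0.1, -0.2]
finger_gap: 0.0004
```

>>> drive_tool(
  increments="0 32 20 0 0 0 4; 0 64 40 0 0 0 8; 0 90 60 0 0 0 12; 0 115 90 0 0 0 15; 0 140 120 0 0 0 18; 0 165 155 0 0 0 21; 0 190 190 0 0 0 24; 0 205 220 0 0 0 27; 0 215 255 0 0 0 30; 0 225 290 0 0 0 33",
)

```text
time_s: 1.77
tcp_pos: [0.6154, -0.282, 0.4125]
orientation: [0.425, -0.426, 0.565, -0.564]
wrist_force: [0.3, -0.3, -0.3]
finger_gap: 0.0
```

```bash
python3 - <<'E'
from station import *
s=sense();print(s["time_s"],s["tcp_pos"],s["qpos"],s["wrist_force"],s["finger_gap"])
E
```

```text
1.7667 [ 0.61539042 -0.28196091  0.4124613 ] [ 0.55870447  0.41405618 -0.28706249  1.5342429   0.12176086  1.21218758
 -0.02737288] [ 0.28437075 -0.33006156 -0.27814716] 9.814260086562663e-06
```

>>> drive_tool(
  increments="0 5 38 0 0 0 3; 0 8 76 0 0 0 6; 0 8 114 0 0 0 9; 0 5 152 0 0 0 12; 0 0 190 0 0 0 15; 0 -6 228 0 0 0 18; 0 -14 266 0 0 0 21; 0 -24 302 0 0 0 24; 0 -36 338 0 0 0 28; 0 -50 372 0 0 0 32",
)

```text
time_s: 2.6
tcp_pos: [0.564, 0.09, 0.4129]
orientation: [-0.565, 0.565, -0.425, 0.425]
wrist_force: [0.2, 0.1, 0.3]
finger_gap: -0.0002
```

>>> drive_tool(
  increments="0 -20 30 0 0 0 2; 0 -40 55 0 0 0 4; 0 -60 80 0 0 0 6; 0 -80 105 0 0 0 8; 0 -100 130 0 0 0 10; 0 -120 149 0 0 0 12; 0 -120 149 -10 0 0 12; 0 -120 149 -20 0 0 12; 0 -120 149 -30 0 0 12; 0 -120 149 -30 0 0 12",
)

```text
time_s: 3.43
tcp_pos: [0.4447, 0.2345, 0.3803]
orientation: [-0.603, 0.607, -0.367, 0.365]
wrist_force: [0.3, -0.1, 0.4]
finger_gap: 0.0002
```

```bash
python3 - <<'E'
from h import *
s=sense();print(s["time_s"],s["tcp_pos"],s["qpos"],s["wrist_force"],s["finger_gap"])
a=grab_frame("scene")[20:200,270:410,::-1];b=grab_frame("top")[200:320,120:260,::-1]
cv2.imwrite("pics/d.png",np.hstack([cv2.resize(a,None,fx=3,fy=3),cv2.resize(cv2.copyMakeBorder(b,0,60,0,0,0),None,fx=2.6,fy=3)]))
E
```

```text
3.4333 [0.44466926 0.23453106 0.38032961] [-0.01649699  0.21962945 -0.66366002  1.92737046  0.15478599  1.05096826
 -0.26333783] [ 0.34199629 -0.07941416  0.37675322] 0.0002451709867721441
```

View pics/d.png

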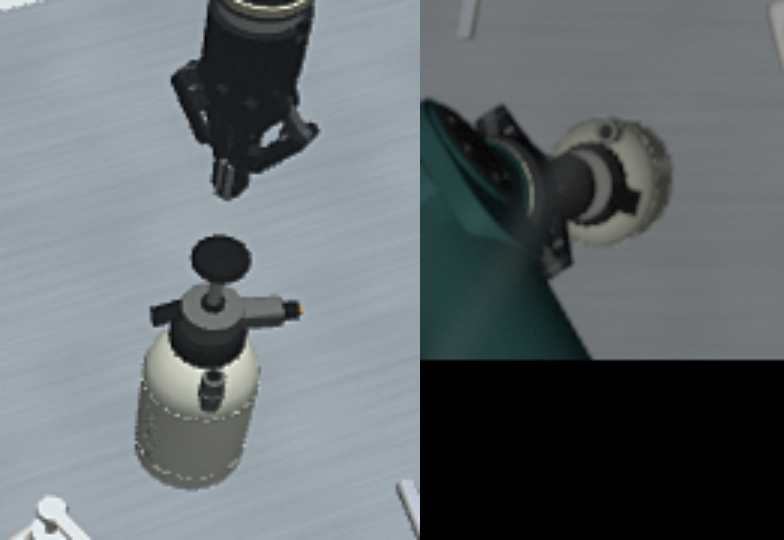

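The scene view shows the shut fingertips just above the knob, with nothing nearby. I'll descend to just above contact and check the settled position.

>>> drive_tool(
  increments="0 0 0 -20 0 0 0; 0 0 0 -40 0 0 0; 0 0 0 -50 0 0 0; 0 0 0 -50 0 0 0; 0 0 0 -50 0 0 0; 0 0 0 -50 0 0 0",
)

```text
time_s: 4.03
tcp_pos: [0.4458, 0.2374, 0.3343]
orientation: [0.606, -0.605, 0.365, -0.365]
wrist_force: [0.3, 0.0, -0.1]
finger_gap: -0.0
```

>>> drive_tool(
  increments="0 -1 1 -10 0 0 0; 0 -1 1 -20 0 0 0; 0 -1 1 -26 0 0 0; 0 -1 1 -32 0 0 0; 0 -1 1 -32 0 0 0; 0 -1 1 -32 0 0 0",
)

```text
time_s: 4.53
tcp_pos: [0.4441, 0.2383, 0.3014]
orientation: [-0.606, 0.606, -0.365, 0.365]
wrist_force: [-1.0, 0.1, 5.7]
finger_gap: -0.0004
```

>>> drive_tool(
  increments="0 0 0 -8 0 0 0; 0 0 0 -16 0 0 0; 0 0 0 -22 0 0 0; 0 0 0 -26 0 0 0; 0 0 0 -26 0 0 0; 0 0 0 -26 0 0 0",
)

```text
time_s: 5.03
tcp_pos: [0.4441, 0.2384, 0.2765]
orientation: [-0.605, 0.606, -0.365, 0.365]
wrist_force: [-2.3, -2.1, 13.6]
finger_gap: 0.0002
```

>>> drive_tool(
  increments="0 0 0 -2 0 0 0; 0 0 0 -3 0 0 0; 0 0 0 -4 0 0 0; 0 0 0 -4 0 0 0; 0 0 0 -4 0 0 0",
)

```text
time_s: 5.45
tcp_pos: [0.4445, 0.2387, 0.274]
orientation: [0.606, -0.606, 0.364, -0.366]
wrist_force: [-3.6, -3.6, 21.7]
finger_gap: -0.0
```

```bash
python3 - <<'E'
from h import *
a=grab_frame("scene")[60:200,280:400,::-1]
cv2.imwrite("pics/e.png",cv2.resize(a,None,fx=4,fy=4))
s=sense();print(s["tcp_pos"],s["wrist_force"])
E
```

```text
[0.444463   0.23867057 0.27402006] [-4.13767283 -3.78751346 21.46057856]
```

View pics/e.png

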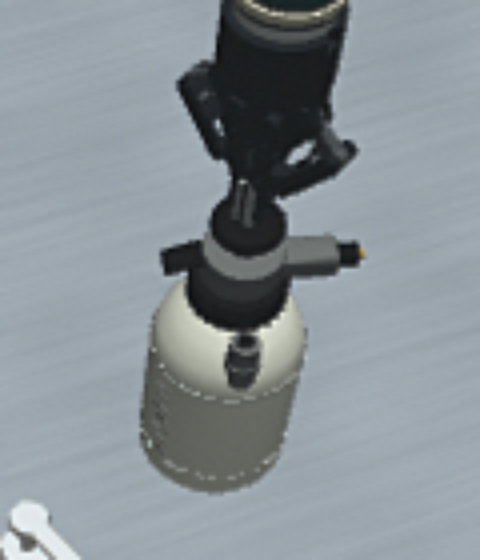

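The scene view shows the knob fully down on the pump head, with the pin at crop (245,342) still sunk. z 0.274 and a 21 N jump confirm the stop. That is stroke 1; now I'll repeat full strokes.

>>> drive_tool(
  increments="0 0 0 22 0 0 0; 0 0 0 44 0 0 0; 0 0 0 44 0 0 0; 0 0 0 44 0 0 0; 0 0 0 30 0 0 0; 0 0 0 16 0 0 0; 0 0 0 6 0 0 0; 0 0 0 0 0 0 0; 0 0 0 0 0 0 0; 0 0 0 0 0 0 0",
)

```text
time_s: 6.33
tcp_pos: [0.4453, 0.2391, 0.2739]
orientation: [0.606, -0.605, 0.364, -0.366]
wrist_force: [-4.5, -3.2, 24.8]
finger_gap: 0.0004
```

>>> drive_tool(
  increments="0 0 0 22 0 0 0; 0 0 0 44 0 0 0; 0 0 0 44 0 0 0; 0 0 0 44 0 0 0; 0 0 0 30 0 0 0; 0 0 0 16 0 0 0; 0 0 0 6 0 0 0; 0 0 0 0 0 0 0; 0 0 0 0 0 0 0; 0 0 0 0 0 0 0",
)

```text
time_s: 7.17
tcp_pos: [0.4448, 0.2386, 0.2739]
orientation: [-0.605, 0.606, -0.364, 0.366]
wrist_force: [-4.2, -4.6, 28.9]
finger_gap: -0.0005
```

```bash
python3 - <<'E'
from h import *
a=grab_frame("scene")[60:200,280:400,::-1]
cv2.imwrite("pics/f.png",cv2.resize(a,None,fx=4,fy=4))
E
```

```text
(no output)
```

View pics/f.png

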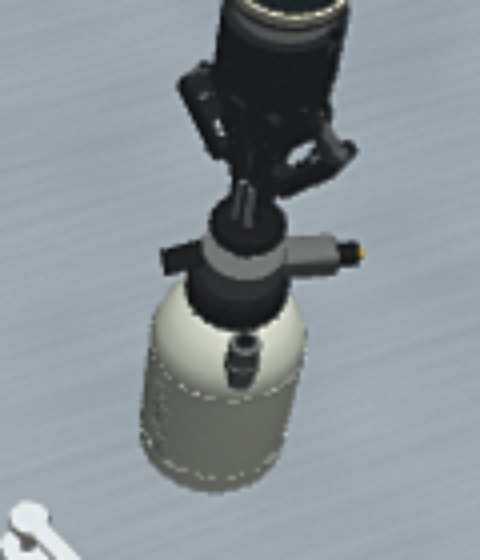

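The pin at crop (245,342) is still sunk and the sprayer hasn't moved. This time I'll stop at the top and check that the knob springs all the way up.

>>> drive_tool(
  increments="0 0 0 22 0 0 0; 0 0 0 46 0 0 0; 0 0 0 46 0 0 0; 0 0 0 46 0 0 0; 0 0 0 46 0 0 0",
)

```text
time_s: 7.63
tcp_pos: [0.4427, 0.2368, 0.3152]
orientation: [-0.604, 0.607, -0.366, 0.364]
wrist_force: [0.2, -0.3, -0.0]
finger_gap: 0.0001
```

```bash
python3 - <<'E'
from h import *
a=grab_frame("scene")[60:200,280:400,::-1]
cv2.imwrite("pics/g.png",cv2.resize(a,None,fx=4,fy=4))
E
```

```text
(no output)
```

View pics/g.png

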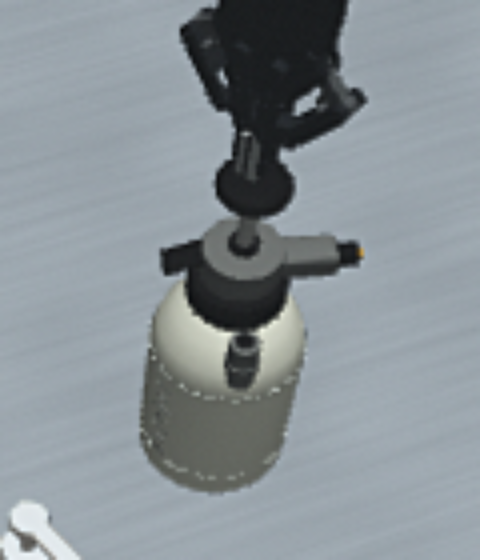

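>>> drive_tool(
  increments="0 0 0 -16 0 0 0; 0 0 0 -30 0 0 0; 0 0 0 -40 0 0 0; 0 0 0 -46 0 0 0; 0 0 0 -46 0 0 0; 0 0 0 -46 0 0 0; 0 0 0 -46 0 0 0",
)

```text
time_s: 8.27
tcp_pos: [0.4445, 0.2385, 0.2739]
orientation: [-0.605, 0.606, -0.364, 0.366]
wrist_force: [-4.4, -4.9, 27.2]
finger_gap: -0.0003
```

```bash
python3 - <<'E'
from h import *
a=grab_frame("scene")[60:200,280:400,::-1]
cv2.imwrite("pics/i.png",cv2.resize(a,None,fx=4,fy=4))
E
```

```text
(no output)
```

View pics/i.png

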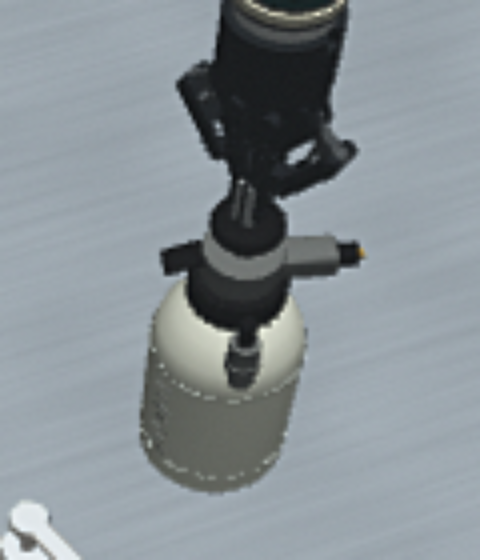

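At the top the knob was fully up with no force on it. After stroke 4 a dark pin stands above its housing at crop (247,332). I'll withdraw straight up, then swing back, and verify.

>>> drive_tool(
  increments="0 0 0 20 0 0 0; 0 0 0 44 0 0 0; 0 0 0 70 0 0 0; 0 0 0 105 0 0 0; 0 0 0 140 0 0 0; 0 20 -25 140 0 0 0; 0 45 -55 140 0 0 0; 0 70 -85 140 0 0 0; 0 90 -120 140 0 0 0; 0 100 -155 140 0 0 0",
)

```text
time_s: 9.15
tcp_pos: [0.5454, 0.0807, 0.4091]
orientation: [-0.605, 0.606, -0.366, 0.364]
wrist_force: [-0.3, -0.3, 0.3]
finger_gap: -0.0001
```

>>> drive_tool(
  increments="0 15 -35 0 0 0 0; 0 25 -70 0 0 0 0; 0 25 -100 0 0 0 0; 0 25 -100 0 0 0 0; 0 25 -100 0 0 0 0; 0 25 -100 0 0 0 0",
)

```text
time_s: 9.65
tcp_pos: [0.5681, -0.0164, 0.4096]
orientation: [-0.605, 0.606, -0.366, 0.364]
wrist_force: [0.1, 1.0, 0.2]
finger_gap: -0.0001
```

```bash
python3 - <<'E'
from h import *
a=grab_frame("scene")[:,:,::-1];b=grab_frame("top")[:,:,::-1]
cv2.imwrite("pics/s9.png",a);cv2.imwrite("pics/t9.png",b)
f=lambda i:cv2.resize(i,(400,440),interpolation=cv2.INTER_CUBIC)
cv2.imwrite("pics/j.png",np.hstack([f(a[85:195,290:390]),f(b[215:325,130:230])]))
for h in(0,.0195):
  print(proj("scene",(.489,.225,.1765+h)),proj("top",(.489,.225,.1765+h)))
print(sense()["tcp_pos"],sense()["qd"].round(3))
E
```

```text
[340.77233134 145.28621384] [191.10627154 242.97928131]
[341.64214218 140.74839615] [189.59325554 242.91136495]
[ 0.56838223 -0.01498029  0.41049431] [-0.008 -0.007 -0.002 -0.009  0.003  0.     0.002]
```

View pics/j.png

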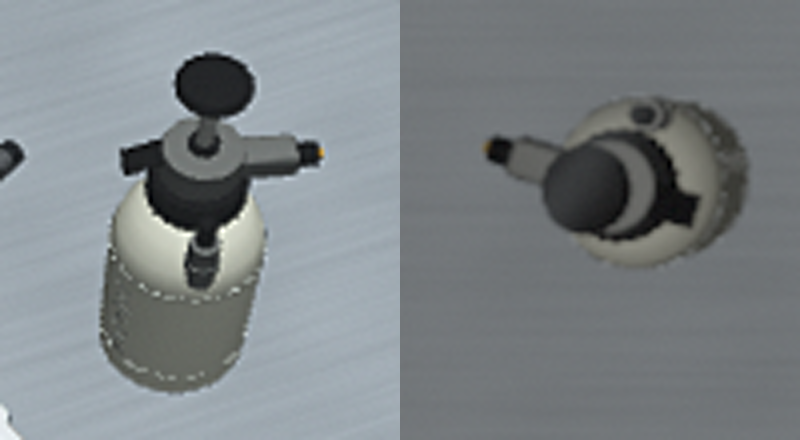

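View pics/s9.png

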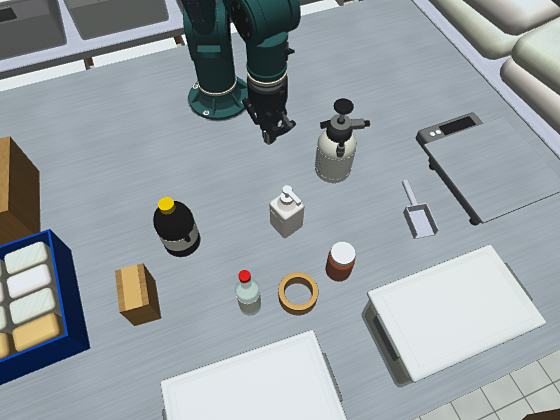

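The pin is up, but it merges with the black collar in the scene view. I'll compare before and after at higher contrast to check that it is fully out.

```bash
python3 - <<'E'
import cv2,numpy as np
o=[]
for n,(r,c) in dict(scene=(130,330),top=(232,178)).items():
    for k in("0","9"):
        i=cv2.imread(f"pics/{'scene' if (n=='scene' and k=='0') else n if k=='0' else n[0]}{k}.png")[r:r+26,c:c+26].astype(float)
        o.append(cv2.resize(np.clip(255*(i/170)**.5,0,255).astype(np.uint8),(260,260),interpolation=cv2.INTER_NEAREST))
cv2.imwrite("pics/k.png",np.vstack([np.hstack(o[:2]),np.hstack(o[2:])]))
E
```

```text
(no output)
```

View pics/k.png

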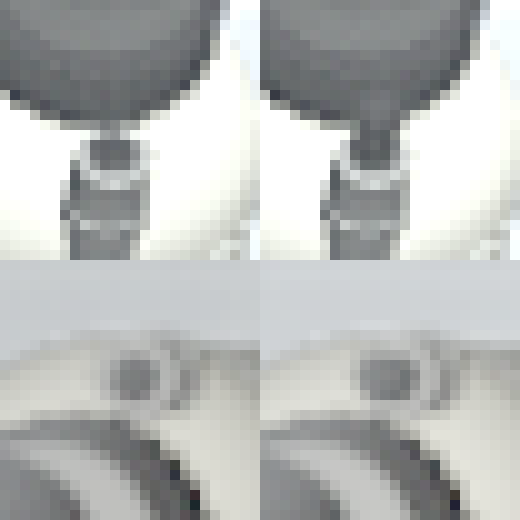

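The pin's end is now at about scene (341.6,140), against (341.6,140.7) predicted for fully out. In the top view its left edge moved about 1 px, against 1.5 px predicted. So it is fully out, the sprayer is unmoved and the hand is clear.

```bash
python3 -c "
from station import *
print(finish_job())"
```

```text
the job is handed in; nothing more can be done
None
```

I pushed the sprayer's knob down in four full strokes with the shut fingertips, and the pressure pin popped out on the fourth. I then took the hand away upward and aside and handed the job in at about 10 s.

- **Strokes:** each one reached the stop, with the tool at z 0.274 and 21–29 N at the wrist. Before the fourth I checked at the top that the knob was fully up with no force on it. I did not look at the top of the earlier ones.
- **Pin:** its end appears at about (341.6, 140) in the scene camera, against (341.6, 140.7) predicted for fully out. The top camera agrees but is less precise: about 1 px of shift, against 1.5 px predicted.
- **Surroundings:** by eye in the last pictures, the sprayer stands upright where it was and the other things look undisturbed. The arm was touching nothing when I handed in. No check failed.

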